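# Put the rind-brushing machine in gear for the turntable that carries the cheese

### The job

One of the brushing machine's two turntables carries the big cheese wheel, the other only the round brush. Push the gear lever with the fingers, without lifting its knob, out of the near middle (park) slot, along the gate's cross channel and fully home into the far slot on the cheese's side, going into no other gear on the way. Leave the cheese, the brush and the small things standing on the machine as they are.

Things in the scene. Friction and masses are not known exactly. Their poses are not given: they have to be found in the camera images.
- machine: Rind-brushing machine, fixed, turned up to 0.3 rad: deck 260 x 680 mm, 50 mm high; turntable at each side; in the middle the gear console, 206 x 170 mm, its steel top (the gate) 158 mm above the table. Origin on the table under the gate's centre; x = far (away from the robot), y = left, z up. Upright roller brushes, 154 mm high, at the far outer corners (x +100, y +-305).
- turntable_left (a point): Centre of the left turntable's top, 64 mm above the table, 225 mm left of the gate's centre; turntable 210 mm across.
- turntable_right (a point): Centre of the right turntable's top, 64 mm above the table, 225 mm right of the gate's centre; turntable 210 mm across.
- gate_centre (a point): Gate's centre on the plate's upper face, axes as the machine's. Slots 16 mm wide: cross channel along y, lanes along x at y +34, 0, -34 mm. Outer lanes have a near and a far slot; the middle one only a near slot (park), so a lever pushed out of park stops on the channel's far wall. The channel ends at the outer lanes: pushed sideways, the lever stops in line with them.
- far_left_slot (a point): Home of the rod in the left lane's far slot, on the plate's upper face: about 40 mm far and 36 mm left of the gate's centre. The rod stops against the slot's end.
- far_right_slot (a point): Home of the rod in the right lane's far slot, on the plate's upper face: about 40 mm far and 36 mm right of the gate's centre. The rod stops against the slot's end.
- knob_centre (a point): Centre of the lever's black knob: 36 mm across, 54 mm tall, on a bare steel rod 12 mm thick; z along the lever. Lever pivots 24 mm above the table under the gate's centre, knob 215 mm from the pivot: 239 mm above the table upright, 220 or more in a slot. Travel: about 63 mm near/far, 58 mm sideways. Moves at 2 to 5 N on the knob; 15 N against a stop is harmless; stays where left.
- fore_aft (a joint): Lever's tilt towards far (rad): 0 in the cross channel (about +-0.02 play), about +0.30 fully home in a far slot, -0.30 fully home in a near slot. Starts at -0.29 to -0.20 in the middle lane's near slot.
- side (a joint): Lever's tilt to the left (rad): 0 in the middle lane, about +0.27 in the left lane, -0.27 in the right lane (about +-0.015 play).
- knob_lift (a joint): How far the knob has been pulled up along the rod (m), 0 at rest, against a spring of 6 N and more. It should stay down.
- cheese: The big cheese wheel lying on one turntable: pale brown rind, 160 mm across, 55 mm high, 1.1 kg. Origin at the centre of its underside. It lies within about 10 mm of a turntable's centre, on the left (machine's y > 0) or right (y < 0).
- brush: The round scrubbing brush parked on the other turntable: dark wooden back 112 mm across, bristles down, 52 mm high overall with its handle bar. Origin at the centre of its underside.
- jar: Small jar on the deck's near edge, 95 mm near and 112 mm left of the gate's centre, 42 mm across, 75 mm high. Loose bystander, to be left alone; origin at the centre of its underside.
- vial: Small bottle on the deck's near edge, 95 mm near and 112 mm right of the gate's centre, 32 mm across, 85 mm high. Loose bystander, to be left alone; origin at the centre of its underside.
- weight: Brass weight on the deck's far edge, 100 mm far and 116 mm left of the gate's centre, 40 mm across, 48 mm high. Loose bystander, to be left alone; origin at the centre of its underside.
- cup: Small steel cup on the deck's far edge, 100 mm far and 116 mm right of the gate's centre, 44 mm across, 55 mm high. Loose bystander, to be left alone; origin at the centre of its underside.
Things that resemble listed ones, but are neither listed nor needed, are in the scene too. There is more than one size of the cheese; the one meant has the size given above.

How it is judged:
On the way, in this order (a step that is already met when the one before it is completed fails the run):
1. the lever is out of park, in the cross channel (value of joint fore_aft between -0.06 and 0.06 rad), for 0.1 s.
2. the lever is at the end of the cross channel on the cheese's side (((y of cheese in the frame of machine above 0 m and value of joint side above 0.2 rad) or (y of cheese in the frame of machine below 0 m and value of joint side below -0.2 rad))), for 0.1 s.
At the end, for the whole second after the job is handed in: The lever stands in the far slot of the lane on the cheese's side, tilted at least 0.25 rad to the far side (home is about 0.30) and at least 0.2 rad to that side; the knob is down (within 3 mm); the cheese is within 15 mm and the brush within 20 mm of where it started (value of joint fore_aft above 0.25 rad and ((y of cheese in the frame of machine above 0 m and value of joint side above 0.2 rad) or (y of cheese in the frame of machine below 0 m and value of joint side below -0.2 rad)) and value of joint knob_lift below 0.003 m and distance of cheese from where it was at the start of the episode below 0.015 m and distance of brush from where it was at the start of the episode below 0.02 m); the robot touches nothing.
It fails at once if the lever went into another gear (a near outer slot, or the far slot on the side without the cheese) ((value of joint side above 0.15 rad and value of joint fore_aft below -0.12 rad) or (value of joint side below -0.15 rad and value of joint fore_aft below -0.12 rad) or (y of cheese in the frame of machine below 0 m and value of joint side above 0.15 rad and value of joint fore_aft above 0.12 rad) or (y of cheese in the frame of machine above 0 m and value of joint side below -0.15 rad and value of joint fore_aft above 0.12 rad)).
It fails at once if the knob was lifted more than 6 mm (value of joint knob_lift above 0.006 m).
It fails at once if the cheese or the brush was moved more than 25 mm or tipped (distance of any of cheese, brush from where it was at the start of the episode above 0.025 m or angle between any of cheese, brush's own z axis and vertical above 0.3 rad).
It fails at once if one of the small things on the machine was moved more than 30 mm (distance of any of jar, vial, weight, cup from where it was at the start of the episode above 0.03 m).
It also fails if it takes over 48 s, if anything falls off the work surface, if the arm or the gripper's body presses on something with over 40 N, if the wrist force passes 120 N, or if a joint passes its speed limit or range.

### The arm

A 7-joint arm with a two-finger parallel gripper is mounted at the origin on the work surface. World frame = base frame: x ahead of the robot, y to its left, z up, the work surface at z = 0. Lengths are in m, angles in rad, forces in N, time in s.
With the tool pointing down it reaches from about 0.425 to 0.925 m from the base axis. Payload 6.8 kg.
Tool frame: the origin (TCP) lies where the fingers leave the gripper's body, on its centre line; the fingertips stand 73 mm ahead of it and the grasp point (between the pads) lies 54 mm ahead of it; z points along the fingers, y is the direction in which the jaws open and shut (so a half turn about z gives the same grasp; the last joint's range is limited). The gripper opens to 85 mm and grips with 20 to 120 N. Pads are 22 mm wide; open, the fingers measure 114 mm over their backs; the gripper's body (76 mm by 85 mm) begins 54 mm behind the grasp point. The pads swing forward as they close: fully open they stand 13 mm farther back than shut.
Start: joints at [-1.429, 0.477, 0.022, 1.555, -0.011, 1.109, -0.083], TCP at [0.167, 0.654, 0.304] pointing down, gripper open.
Joint ranges: [-2.96, 2.96], [-0.34, 2.1], [-1.41, 1.46], [0.24, 2.44], [-1.37, 4.51], [0.17, 1.92], [-2.96, 2.96]. Speed limits (rad/s): [2.39, 2.39, 3.14, 3.14, 3.14, 3.14, 3.14].

### API

Orientations are given as a rotation vector (axis times angle).
In Python, from bench import r gives the robot as it stands.
- The arm moves only by the shell command python3 -m handwheel 'ROWS' [FORCE]. ROWS is JSON, a list that holds one entry, the list of rows, each a list of 7 numbers: the shift along the world's x, y, z in m, then the turn, a rotation vector about the world's x, y, z in rad, then the finger opening in m, from 0 to 0.0854. A call has 1 to 10 rows; each row shifts and turns the commanded pose from where the row before left it; what a row does not reach is not made up. A row lasts 1/12 s, in which the tool goes at most 41.7 mm and 7.16 degrees, less where a joint would pass 70% of its speed; a pose out of reach is approached as far as the arm can. A call is refused whole if a number of a shift passes 0.0417 or a number of a turn 0.125, either way. A call with a gripper value outside its range is refused whole. The fingers move at their own pace and stop on an object; FORCE is the grip in N (left out, the last holds). Time passes only in rows, so rows that do not move let the fingers close. It gives the time, the measured TCP pose, the force and the opening at its end, in the units of the state.
- r.get_obs(): the state, without advancing time (a new reading comes with each control period).
- r.grab_frame(name): name is "scene" or "side" or "wrist"; returns (picture, depth): 420x560x3 uint8, red, green, blue; 420x560 float32, m along the optical axis (not along the pixel's ray), 0 where there is no reading.
- r.get_calibration(name): a dict with "vertical_fov" (degrees; the focal length in pixels is half the picture's height over the tangent of half this angle, whatever the lens; pixels are square), "cx", "cy" (the principal point, pixels), "R" (3x3) and "t" (3): a world point X has camera coordinates R X + t; the wrist camera has in their place "T_tool_cam" (4x4, takes a point from camera to tool coordinates, whose origin is the TCP and whose axes are the flange's). Camera axes: x right, y down, z forward; pixel columns grow to the right and rows downward; lengths in m; the calibration is good to about 2 mm. A picture is of the moment at which its call begins: read the wrist's pose just before it. get_calibration takes no time and is no camera call.
- r.hand_in(): hands the job in, once; it reports no verdict.
Trained networks look in the newest picture that a camera, given by its name, has taken for a name from the list of things; names that differ only in an ending like _2 or _b are one class to them, and where a whole thing is asked for, a point or a joint stands for the part that bears it (a point fixed in the world has none). Each returns a list of dicts, best first, with "p" (0 to 1); they miss things now and then, are a little off and sometimes report something else, mostly with a low value. They report only what shows in the picture. A call takes as long as a camera call. They do not tell look-alikes from the thing itself.
- r.masks_of(label, camera): "pixels" (420x560 bool, what is visible of it) and "at" ([column, row] in pixels, amid what is visible of it).
The state is a dict: "clock": time; "joints": joint angles; "qvel": joint speeds; "tau": joint torques, N m; "tcp_pos": TCP position; "orientation": TCP orientation; "contact_force": force on the tool from outside, world axes, zero at the start; "moment": the same for the moment, N m; "grip_width": finger opening in m.
Only numpy, scipy, OpenCV 4.12 (cv2) and the standard library are available. Lean on these libraries where they do the work, as an engineer would, in place of code of your own. Each camera call takes 0.05 s, during which the arm holds its last target.

## Working session

There is one attempt and no reset: what is moved stays moved. The work goes in short steps, Python scripts to look and compute and a shell command to move; the robot and the scene stay as the last step left them, time stands still between calls to the robot, and variables do not carry over. Pictures are saved under pics/ and viewed, and the job is handed in when it is done.

```bash
ls; mkdir -p pics
python3 - <<'E'
from bench import r
import cv2
o=r.get_obs(); print(o)
for n in("scene","side","wrist"):
    p,d=r.grab_frame(n); cv2.imwrite(f"pics/{n}0.png",p[:,:,::-1]); c=r.get_calibration(n); print(n,c)
E
```

```text
pics
{'clock': 0.0, 'joints': array([-1.4290971 ,  0.47778223,  0.0223606 ,  1.55642517, -0.011522  ,
        1.10926276, -0.08311163]), 'qvel': array([ 0.00121388, -0.00193426, -0.00125002, -0.00096144,  0.00176958,
       -0.00056772, -0.00055065]), 'tau': array([-3.07501878e-04, -5.96437633e+01,  1.60755102e+00, -2.81199092e+01,
        1.24006905e-02,  9.21606144e-03,  3.10900668e-05]), 'tcp_pos': array([0.166768  , 0.6536215 , 0.30294906]), 'orientation': array([-3.91380000e-01, -3.11701674e+00,  2.74313078e-03]), 'contact_force': array([-0.40146436,  0.52147871,  0.48915818]), 'moment': array([ 0.00087445,  0.02697467, -0.01626016]), 'grip_width': 0.08518510105009443}
scene {'vertical_fov': 51.198476581981836, 'cx': 279.2476489729627, 'cy': 209.27251088287449, 'R': array([[-0.73010052,  0.68332626, -0.0042954 ],
       [ 0.51785674,  0.54918138, -0.65591479],
       [-0.44584484, -0.48110813, -0.75482272]]), 't': array([ 0.36978469, -0.24271354,  1.44746067])}
side {'vertical_fov': 57.231038981714875, 'cx': 276.96719379576854, 'cy': 211.07338061545747, 'R': array([[ 0.90758913, -0.41962764, -0.01395081],
       [-0.33038487, -0.69327781, -0.64047773],
       [ 0.25909037,  0.58589976, -0.76785002]]), 't': array([-0.4775141 ,  0.34342194,  0.75538041])}
wrist {'vertical_fov': 70.21934592456314, 'cx': 279.5822759533461, 'cy': 210.44848392623578, 'T_tool_cam': array([[ 9.65102602e-04, -9.58467664e-01, -2.85199588e-01,
         7.32777758e-02],
       [ 9.99998578e-01,  1.31944113e-03, -1.05028353e-03,
         2.36584533e-04],
       [ 1.38296687e-03, -2.85198168e-01,  9.58467575e-01,
        -6.95733665e-02],
       [ 0.00000000e+00,  0.00000000e+00,  0.00000000e+00,
         1.00000000e+00]])}
```

View pics/scene0.png

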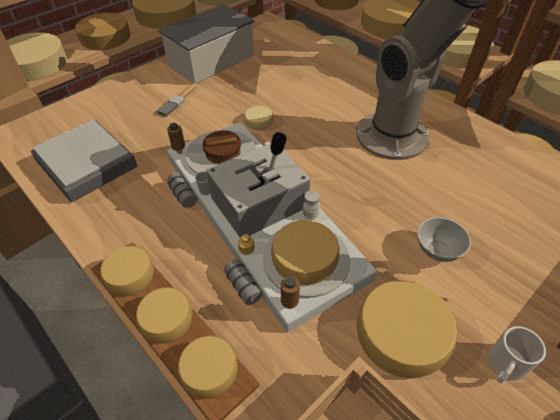

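View pics/side0.png

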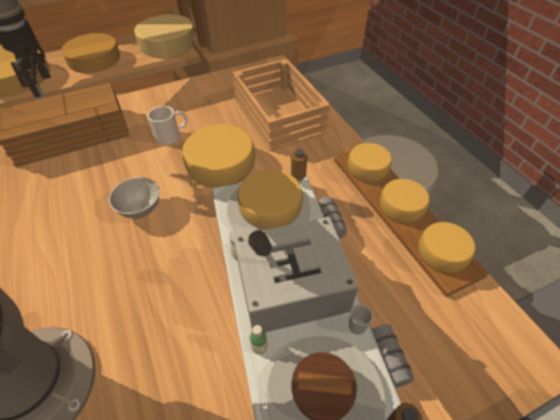

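View pics/wrist0.png

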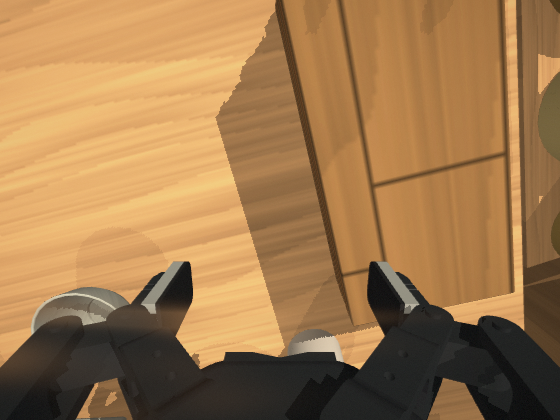

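The scene view shows the machine with its console at about (258,185), the black knob at (279,143), a cheese on one turntable at (305,250), the brush on the other at (222,146), and a larger wheel on the table at (407,325). Next I measure these.

```bash
cat > h.py <<'E'
from bench import r
import numpy as np, cv2
def K(c,h=420):
    f=h/2/np.tan(np.radians(c["vertical_fov"])/2); return f,c["cx"],c["cy"]
def cloud(n,p=None,d=None,pose=None):
    c=r.get_calibration(n); f,cx,cy=K(c)
    v,u=np.mgrid[:420,:560]
    X=np.stack([(u-cx)/f*d,(v-cy)/f*d,d],-1)
    if n!="wrist": return (X-c["t"])@c["R"]
    T=c["T_tool_cam"]; X=X@T[:3,:3].T+T[:3,3]
    R=cv2.Rodrigues(np.array(pose[1]))[0]
    return X@R.T+pose[0]
E
python3 - <<'E'
from h import *
for n in("scene","side"):
    p,d=r.grab_frame(n); W=cloud(n,d=d); np.savez(f"{n}.npz",p=p,d=d,W=W)
    for l in("machine","cheese","brush","knob_centre","jar","vial","weight","cup"):
        for m in r.masks_of(l,n)[:3]:
            if m["p"]<.3: continue
            k=m["pixels"]&(d>0); P=W[k]
            print(n,l,round(m["p"],2),np.round(m["at"]),k.sum(),"med",np.median(P,0).round(3),"mn",np.percentile(P,2,0).round(3),"mx",np.percentile(P,98,0).round(3))
            if l=="knob_centre": np.save(f"knob_{n}.npy",P)
print(r.get_obs()["clock"])
E
```

```text
scene machine 0.68 [260. 211.] 17773 med [0.604 0.033 0.063] mn [ 0.41  -0.353  0.012] mx [0.738 0.298 0.163]
scene cheese 0.74 [274. 145.] 376 med [ 0.493 -0.026  0.232] mn [ 0.443 -0.104  0.116] mx [ 0.516 -0.012  0.259]
scene cheese 0.66 [402. 331.] 7613 med [0.564 0.454 0.071] mn [0.459 0.358 0.023] mx [0.645 0.541 0.075]
scene cheese 0.59 [307. 249.] 3519 med [0.601 0.188 0.118] mn [0.521 0.11  0.075] mx [0.667 0.254 0.122]
scene brush 0.57 [220. 146.] 1049 med [ 0.506 -0.241  0.103] mn [ 0.446 -0.316  0.064] mx [ 0.55  -0.202  0.118]
scene knob_centre 0.5 [278. 140.] 283 med [ 0.49  -0.021  0.242] mn [ 0.469 -0.038  0.21 ] mx [ 0.502 -0.011  0.259]
scene jar 0.61 [311. 204.] 398 med [0.482 0.093 0.099] mn [0.458 0.071 0.056] mx [0.493 0.105 0.127]
scene vial 0.55 [260. 216.] 17400 med [0.603 0.032 0.063] mn [ 0.411 -0.353  0.016] mx [0.737 0.298 0.164]
scene weight 0.76 [246. 243.] 256 med [0.672 0.059 0.08 ] mn [0.651 0.038 0.057] mx [0.685 0.071 0.099]
scene cup 0.66 [200. 180.] 266 med [ 0.627 -0.174  0.085] mn [ 0.605 -0.206  0.048] mx [ 0.641 -0.157  0.105]
side machine 0.
[... 266 characters left out ...]
12 0.096 0.079] mx [0.653 0.237 0.12 ]
side brush 0.97 [326. 391.] 3636 med [ 0.491 -0.264  0.104] mn [ 0.443 -0.31   0.093] mx [ 0.543 -0.21   0.117]
side knob_centre 0.72 [259. 243.] 434 med [ 0.477 -0.041  0.25 ] mn [ 0.461 -0.049  0.219] mx [ 0.495 -0.019  0.258]
side jar 0.45 [234. 237.] 233 med [0.456 0.081 0.122] mn [0.449 0.053 0.049] mx [0.484 0.147 0.157]
side vial 0.61 [262. 342.] 397 med [ 0.423 -0.143  0.104] mn [ 0.41  -0.151  0.055] mx [ 0.438 -0.129  0.135]
side vial 0.34 [299. 310.] 25564 med [ 0.539 -0.123  0.064] mn [ 0.391 -0.334  0.041] mx [0.713 0.236 0.176]
side cup 0.73 [359. 315.] 531 med [ 0.623 -0.177  0.085] mn [ 0.599 -0.2    0.052] mx [ 0.638 -0.161  0.105]
1.05
```

Run:
```python
from h import *
G=[];C=[];B=[]
for n in("scene","side"):
    z=np.load(f"{n}.npz");W=z["W"].reshape(-1,3);W=W[z["d"].ravel()>0]
    g=W[(abs(W[:,2]-.158)<.004)&(abs(W[:,0]-.55)<.17)&(abs(W[:,1]+.03)<.15)]
    c=W[(abs(W[:,2]-.119)<.004)&(np.hypot(W[:,0]-.595,W[:,1]-.18)<.1)]
    for nm,q,f in(("gate",g,0),("cheese",c,1)):
        print(n,nm,len(q),q[:,2].mean().round(4),cv2.minAreaRect((q[:,:2]*1000).astype(np.float32)), cv2.minEnclosingCircle((q[:,:2]*1000).astype(np.float32)))
    t=W[(abs(W[:,2]-.064)<.004)&(abs(W[:,0]-.55)<.25)&(abs(W[:,1])<.4)]
    K_=np.load(f"knob_{n}.npy");K_=K_[K_[:,2]>.2];print("knob",K_.min(0).round(3),K_.max(0).round(3))
for n in("scene","side"):
    p=np.load(f"{n}.npz")["p"]
    a=p[120:300,150:390] if n=="scene" else p[150:330,180:420]
    cv2.imwrite(f"pics/{n}crop.png",cv2.resize(a,None,fx=3.3,fy=3.3,interpolation=cv2.INTER_CUBIC)[:,:,::-1])
```

```text
scene gate 3392 0.1576 ((541.0007934570312, -42.22648620605469), (174.4777374267578, 208.82437133789062), 79.4099349975586) ((542.069091796875, -41.93798828125), 133.33303833007812)
scene cheese 2758 0.1186 ((589.7311401367188, 177.46722412109375), (151.1194305419922, 151.82460021972656), 82.62224578857422) ((590.3027954101562, 177.53770446777344), 77.21000671386719)
knob [ 0.467 -0.042  0.204] [ 0.504 -0.01   0.261]
side gate 6625 0.157 ((540.5341186523438, -44.45793914794922), (171.82774353027344, 206.7643280029297), 78.96776580810547) ((539.7286376953125, -45.38518524169922), 132.1532440185547)
side cheese 2327 0.1177 ((590.3062744140625, 180.35426330566406), (169.361328125, 149.36029052734375), 67.29998779296875) ((600.7211303710938, 183.18223571777344), 92.37188720703125)
knob [ 0.46  -0.05   0.217] [ 0.499 -0.017  0.259]
```

View pics/scenecrop.png

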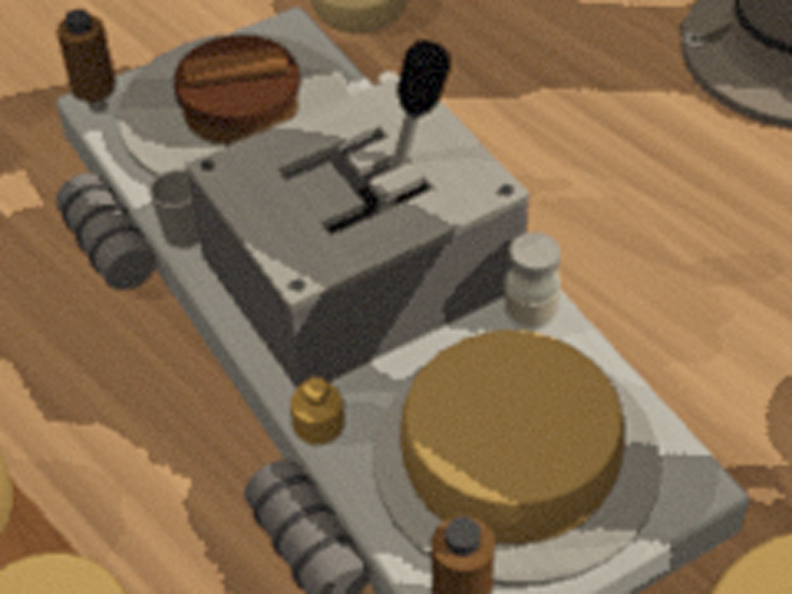

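View pics/sidecrop.png

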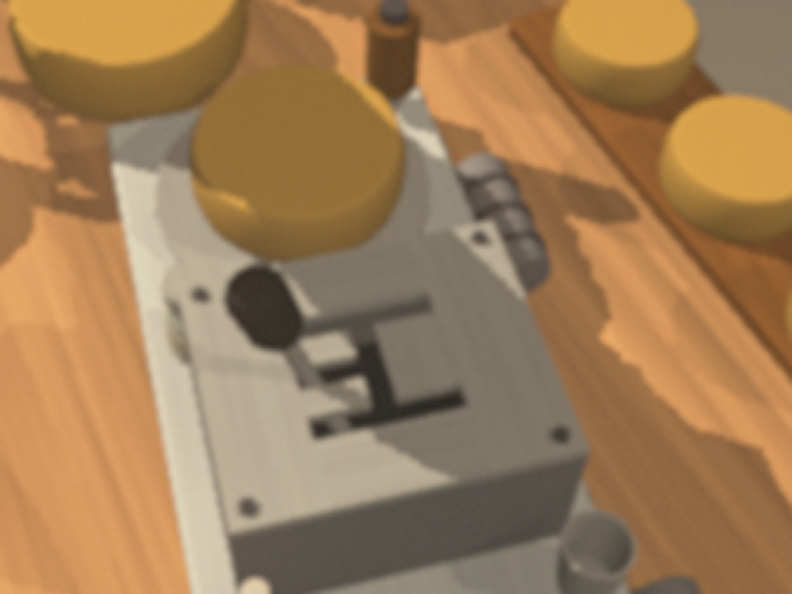

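The cheese meant is at scene (307,249), on the machine's turntable. It measures about 155–160 mm across with its top at 119 mm. The wheel at (402,331) lies on the table and is about 185 mm or more across, and the crops confirm this. The machine is yawed about -0.19 rad with the gate at (0.541,-0.043). The cheese is on its left, so the target is the far left slot. The knob is near (0.481,-0.030,0.237).

I go in with closed fingers.

```bash
python3 -m handwheel '[[[0.02,-0.03,0.008,0,0,0.006,0],[0.02,-0.03,0.008,0,0,0.006,0],[0.02,-0.03,0.008,0,0,0.006,0],[0.02,-0.03,0.008,0,0,0.006,0],[0.02,-0.03,0.008,0,0,0.006,0],[0.02,-0.03,0.008,0,0,0.006,0],[0.02,-0.03,0.008,0,0,0.006,0],[0.02,-0.03,0.008,0,0,0.006,0],[0.02,-0.03,0.008,0,0,0.006,0],[0.02,-0.03,0.008,0,0,0.006,0]]]' 30
python3 -m handwheel '[[[0.007,-0.035,0,0,0,0,0],[0.007,-0.035,0,0,0,0,0],[0.007,-0.035,0,0,0,0,0],[0.007,-0.035,0,0,0,0,0],[0.007,-0.035,0,0,0,0,0],[0.007,-0.035,0,0,0,0,0],[0.007,-0.035,0,0,0,0,0],[0.007,-0.035,0,0,0,0,0],[0.007,-0.03,0,0,0,0,0],[0,0,0,0,0,0,0]]]'
```

```text
clock: 1.88
tcp_pos: [0.3675, 0.3524, 0.3846]
orientation: [0.297, 3.127, 0.001]
contact_force: [0.1, 0.1, -0.7]
grip_width: -0.0002
clock: 2.72
tcp_pos: [0.4306, 0.0378, 0.3844]
orientation: [0.312, 3.125, -0.001]
contact_force: [-0.4, -0.0, 0.0]
grip_width: -0.0002
```

```bash
python3 -m handwheel '[[[0.005,-0.02,0,0,0,0,0],[0.005,-0.02,0,0,0,0,0],[0,-0.018,0,0,0,0,0],[0,0,0,0,0,0,0]]]'
python3 - <<'E'
from h import *
o=r.get_obs(); p,d=r.grab_frame("wrist"); W=cloud("wrist",d=d,pose=(o["tcp_pos"],o["orientation"]))
cv2.imwrite("pics/w1.png",p[:,:,::-1])
for m in r.masks_of("knob_centre","wrist")[:2]:
    k=m["pixels"]&(d>0);P=W[k];P=P[P[:,2]>.2];print(m["p"],m["at"],P.min(0).round(3),P.max(0).round(3),np.median(P,0))
p,d=r.grab_frame("side");cv2.imwrite("pics/s1.png",p[:,:,::-1])
E
```

```text
clock: 3.05
tcp_pos: [0.4398, -0.0171, 0.3841]
orientation: [0.305, 3.126, -0.001]
contact_force: [-1.2, 0.1, 0.2]
grip_width: 0.0001
```

View pics/w1.png

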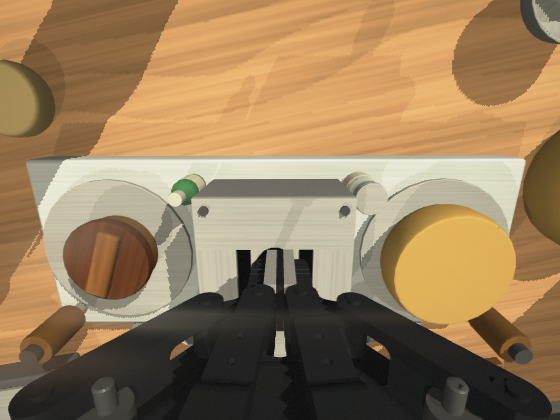

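View pics/s1.png

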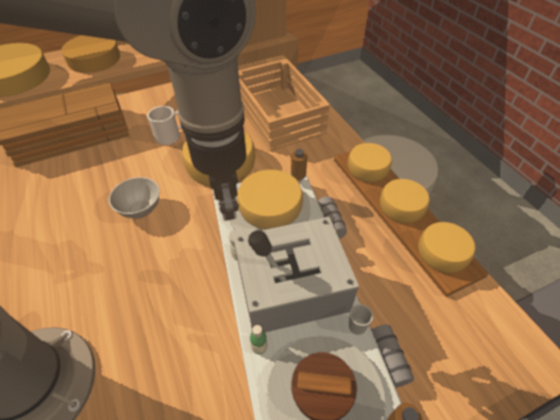

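The wrist view shows the fingers lined up with the gate, with the knob hidden behind them. I move down on the knob's near side.

```bash
python3 -m handwheel '[[[-0.001,-0.006,-0.014,0,0,0,0],[0,0,-0.014,0,0,0,0],[0,0,-0.014,0,0,0,0],[0,0,-0.014,0,0,0,0],[0,0,-0.014,0,0,0,0],[0,0,-0.014,0,0,0,0],[0,0,0,0,0,0,0]]]'
python3 - <<'E'
from h import *
o=r.get_obs(); print(o["contact_force"])
for n in("side","scene"):
    p,d=r.grab_frame(n);a=p[120:270,160:360] if n=="side" else p[80:230,180:380];cv2.imwrite(f"pics/{n}2.png",cv2.resize(a,None,fx=3,fy=3)[:,:,::-1])
E
```

```text
clock: 3.78
tcp_pos: [0.4375, -0.0185, 0.2978]
orientation: [-0.294, -3.124, 0.002]
contact_force: [-1.2, 0.5, -0.1]
grip_width: -0.0002
[-1.18669654  0.53376807 -0.09081695]
```

View pics/side2.png

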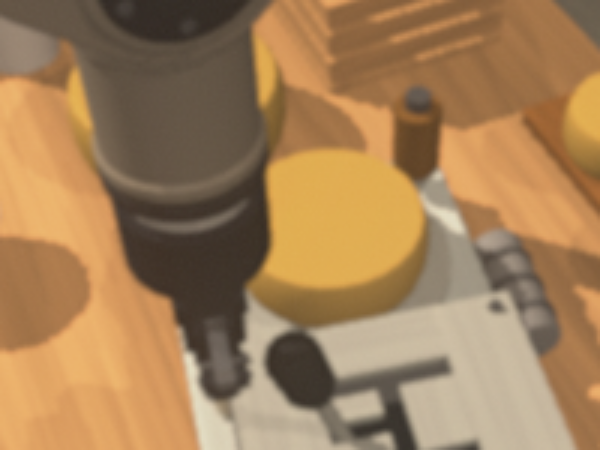

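View pics/scene2.png

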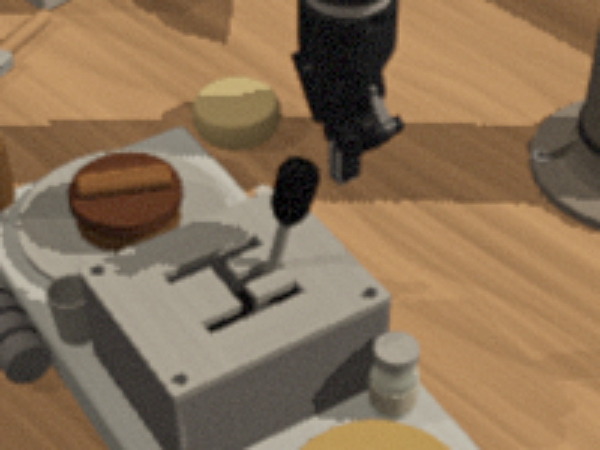

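The finger stands on the knob's near side, clear of it. I push it far along the machine's x.

```bash
python3 -m handwheel '[[[0.006,-0.003,0,0,0,0,0],[0.0075,-0.002,0,0,0,0,0],[0.0075,-0.002,0,0,0,0,0],[0.0075,-0.002,0,0,0,0,0],[0.0075,-0.002,0,0,0,0,0],[0.0075,-0.0015,0,0,0,0,0],[0.0075,-0.0015,0,0,0,0,0],[0,0,0,0,0,0,0]]]'
python3 -m handwheel '[[[0.006,-0.001,0,0,0,0,0],[0.005,-0.001,0,0,0,0,0],[0,0,0,0,0,0,0]]]'
cat > look.py <<'E'
from h import *
import sys
o=r.get_obs(); print(o["contact_force"].round(1),o["clock"])
x=np.array([.982,-.188]);y=np.array([.188,.982]);g=np.array([.541,-.043])
q=o["tcp_pos"][:2]-g;print("tcp in machine",(q@x).round(4),(q@y).round(4))
t=sys.argv[1]
ims=[]
for n in("side","scene"):
    p,d=r.grab_frame(n);W=cloud(n,d=d)
    a=p[150:330,180:380] if n=="side" else p[80:260,180:380];ims.append(cv2.resize(a,None,fx=2,fy=2))
    k=((W[...,2]>.19)&(p.max(2)<75)&(abs(W[...,0]-.54)<.12)&(abs(W[...,1]+.04)<.12)&(W[...,2]<.27))
    P=W[k]
    for m in r.masks_of("knob_centre",n)[:1]:
        P=W[m["pixels"]&(d>0)];P=P[(P[:,2]>.2)&(P[:,2]<.275)]
        if len(P)>10:
            Q=P[:,:2]-g;X=Q@x;Y=Q@y;print(n,round(m["p"],2),"knob x",np.percentile(X,[2,98]).round(3),"y",np.percentile(Y,[2,98]).round(3),"z",P[:,2].max().round(3))
cv2.imwrite(f"pics/{t}.png",np.hstack(ims)[:,:,::-1])
E
python3 look.py a3
```

```text
clock: 4.55
tcp_pos: [0.4916, -0.0343, 0.3]
orientation: [0.298, 3.126, -0.001]
contact_force: [-0.1, -0.3, -0.0]
grip_width: -0.0001
clock: 4.8
tcp_pos: [0.5018, -0.0361, 0.3]
orientation: [0.298, 3.127, -0.001]
contact_force: [0.5, -0.0, 0.6]
grip_width: -0.0001
[ 0.5 -0.   0.6] 4.8
tcp in machine -0.0398 -0.0006
side 0.53 knob x [-0.024  0.003] y [-0.017  0.009] z 0.267
scene 0.63 knob x [-0.03   0.006] y [-0.007  0.02 ] z 0.268
```

View pics/a3.png

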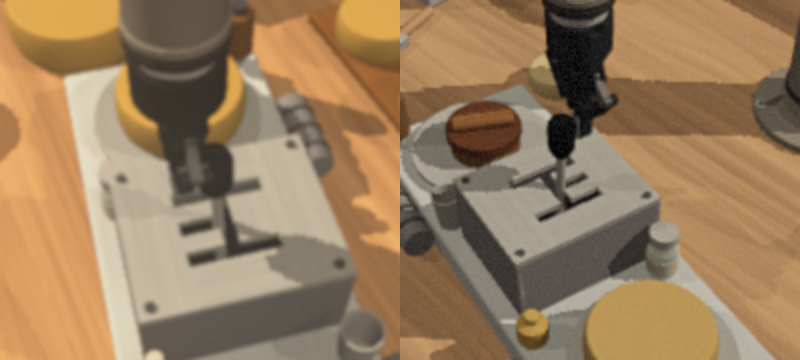

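The lever is almost upright, with the knob about 12 mm short of the channel. I continue until it meets the far wall.

```bash
python3 -m handwheel '[[[0.004,-0.001,0,0,0,0,0],[0.004,-0.001,0,0,0,0,0],[0.002,0,0,0,0,0,0],[0,0,0,0,0,0,0]]]'
python3 -m handwheel '[[[0.003,-0.001,0,0,0,0,0],[0,0,0,0,0,0,0]]]'
python3 look.py a4
```

```text
clock: 5.33
tcp_pos: [0.5114, -0.038, 0.3]
orientation: [0.298, 3.127, -0.0]
contact_force: [-1.2, -0.3, 0.8]
grip_width: -0.0002
clock: 5.5
tcp_pos: [0.5142, -0.039, 0.2999]
orientation: [0.298, 3.127, -0.0]
contact_force: [-1.5, -0.7, -0.2]
grip_width: -0.0
[-1.5 -0.7 -0.2] 5.5
tcp in machine -0.0271 -0.0011
side 0.64 knob x [-0.013  0.014] y [-0.018  0.01 ] z 0.267
scene 0.58 knob x [-0.012  0.018] y [-0.008  0.02 ] z 0.268
```

View pics/a4.png

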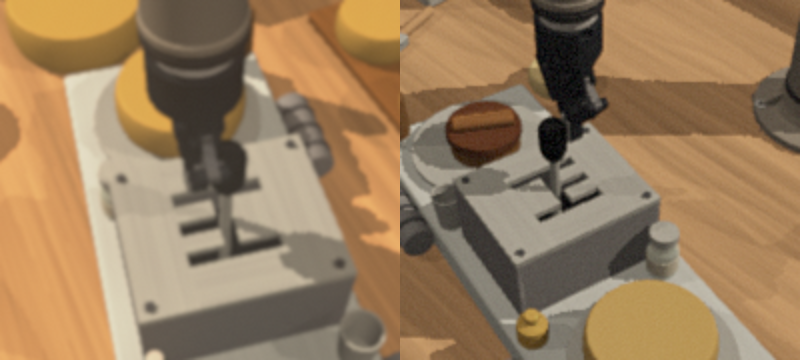

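```bash
python3 -m handwheel '[[[0.002,-0.0005,0,0,0,0,0],[0,0,0,0,0,0,0]]]'
python3 -m handwheel '[[[0.002,-0.0005,0,0,0,0,0],[0,0,0,0,0,0,0]]]'
python3 -m handwheel '[[[0.002,-0.0005,0,0,0,0,0],[0,0,0,0,0,0,0]]]'
```

```text
clock: 5.87
tcp_pos: [0.5159, -0.0394, 0.2999]
orientation: [-0.298, -3.127, -0.0]
contact_force: [-1.7, 1.0, 0.4]
grip_width: 0.0
clock: 6.03
tcp_pos: [0.5177, -0.0399, 0.2999]
orientation: [-0.297, -3.126, -0.0]
contact_force: [-3.1, 0.7, 2.1]
grip_width: -0.0
clock: 6.2
tcp_pos: [0.5185, -0.04, 0.2997]
orientation: [-0.297, -3.123, -0.001]
contact_force: [-9.3, 3.0, 7.4]
grip_width: -0.0004
```

The lever is against the far channel wall (about 9 N). I back off and go round to the knob's right side.

```bash
python3 -m handwheel '[[[-0.011,0.002,0,0,0,0,0],[-0.011,0.002,0,0,0,0,0],[-0.0035,-0.018,0,0,0,0,0],[-0.0035,-0.018,0,0,0,0,0],[-0.0035,-0.018,0,0,0,0,0],[0,0,0,0,0,0,0],[0.0147,-0.0028,0,0,0,0,0],[0.0147,-0.0028,0,0,0,0,0],[0.0147,-0.0028,0,0,0,0,0],[0,0,0,0,0,0,0]]]'
python3 look.py a5
```

```text
clock: 7.03
tcp_pos: [0.5335, -0.0985, 0.3002]
orientation: [0.296, 3.125, -0.001]
contact_force: [0.6, 0.0, 1.3]
grip_width: 0.0003
[0.6 0.  1.3] 7.0333
tcp in machine 0.0031 -0.0559
side 0.6 knob x [-0.014 -0.003] y [-0.015  0.003] z 0.261
scene 0.64 knob x [-0.009  0.021] y [-0.008  0.02 ] z 0.268
```

View pics/a5.png

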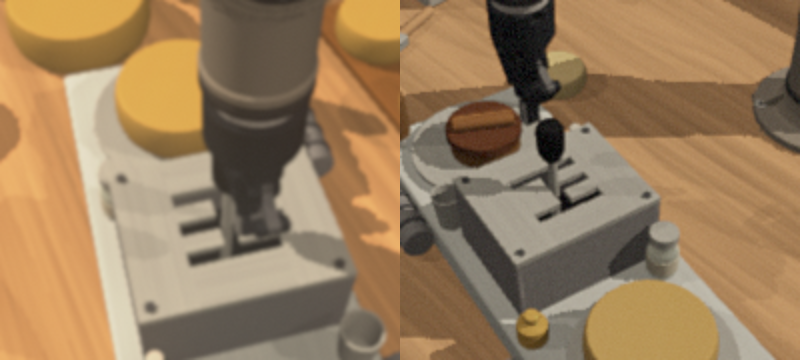

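The finger stands right of the knob. I push left along the cross channel.

```bash
python3 -m handwheel '[[[0.0019,0.0098,0,0,0,0,0],[0.0019,0.0098,0,0,0,0,0],[0.0014,0.0075,0,0,0,0,0],[0.0014,0.0075,0,0,0,0,0],[0.0014,0.0075,0,0,0,0,0],[0.0014,0.0075,-0.001,0,0,0,0],[0.0014,0.0075,-0.001,0,0,0,0],[0,0,0,0,0,0,0]]]'
python3 look.py a6
```

```text
clock: 7.9
tcp_pos: [0.5429, -0.0396, 0.2978]
orientation: [0.294, 3.127, 0.001]
contact_force: [1.5, -1.4, 1.2]
grip_width: -0.0001
[ 1.5 -1.4  1.2] 7.9
tcp in machine 0.0012 0.0037
side 0.54 knob x [-0.014 -0.009] y [0.019 0.033] z 0.26
scene 0.54 knob x [-0.008  0.021] y [0.026 0.053] z 0.266
```

View pics/a6.png

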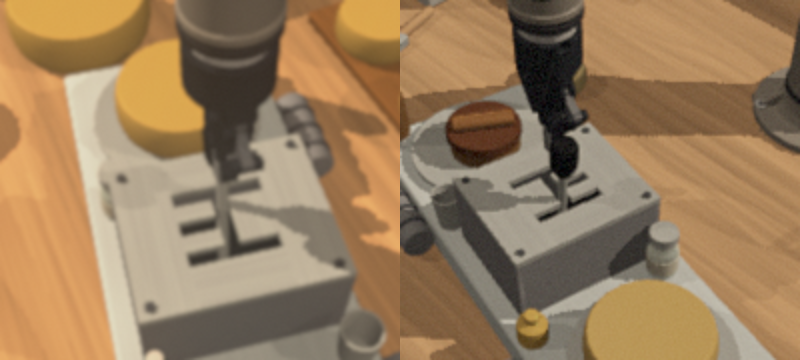

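```bash
python3 -m handwheel '[[[0.0014,0.0069,-0.001,0,0,0,0],[0.0014,0.0069,-0.001,0,0,0,0],[0.001,0.0049,-0.001,0,0,0,0],[0,0,0,0,0,0,0]]]'
python3 -m handwheel '[[[0.0005,0.0025,0,0,0,0,0],[0,0,0,0,0,0,0]]]'
python3 -m handwheel '[[[0.0004,0.002,0,0,0,0,0],[0,0,0,0,0,0,0]]]'
python3 look.py a7
```

```text
clock: 8.43
tcp_pos: [0.5464, -0.0212, 0.2946]
orientation: [-0.294, -3.128, -0.001]
contact_force: [-1.2, -1.7, 1.4]
grip_width: 0.0003
clock: 8.6
tcp_pos: [0.5465, -0.0201, 0.2946]
orientation: [-0.297, -3.127, 0.0]
contact_force: [-0.4, -1.5, -0.0]
grip_width: -0.0004
clock: 8.77
tcp_pos: [0.5468, -0.0186, 0.2946]
orientation: [-0.298, -3.127, 0.001]
contact_force: [0.5, -2.6, -1.8]
grip_width: -0.0001
[ 0.5 -2.6 -1.8] 8.7667
tcp in machine 0.0011 0.0251
side 0.39 knob x [-0.014 -0.009] y [0.033 0.057] z 0.267
scene 0.56 knob x [-0.008  0.022] y [0.049 0.075] z 0.262
```

View pics/a7.png

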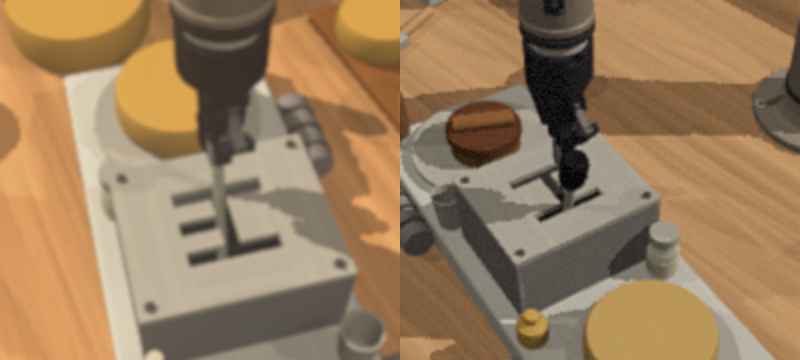

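The knob's y is about 0.056, almost at the end. I feel for the stop.

```bash
python3 -m handwheel '[[[0.0004,0.002,0,0,0,0,0],[0,0,0,0,0,0,0]]]'
python3 -m handwheel '[[[0.0004,0.002,0,0,0,0,0],[0,0,0,0,0,0,0],[0,0,0,0,0,0,0]]]'
```

```text
clock: 9.13
tcp_pos: [0.547, -0.0176, 0.2947]
orientation: [-0.299, -3.127, 0.003]
contact_force: [-0.6, -5.6, -1.8]
grip_width: 0.0001
clock: 9.38
tcp_pos: [0.5471, -0.017, 0.2946]
orientation: [-0.301, -3.126, 0.005]
contact_force: [-2.3, -9.5, -1.3]
grip_width: 0.0001
```

```bash
python3 -m handwheel '[[[0.0004,0.002,0,0,0,0,0],[0,0,0,0,0,0,0],[0,0,0,0,0,0,0]]]'; python3 look.py a8
```

```text
clock: 9.63
tcp_pos: [0.5472, -0.0164, 0.2946]
orientation: [-0.303, -3.126, 0.008]
contact_force: [-1.4, -12.0, -0.8]
grip_width: -0.0002
[ -1.4 -12.   -0.8] 9.6333
tcp in machine 0.0011 0.0273
side 0.57 knob x [-0.014 -0.01 ] y [0.043 0.056] z 0.254
scene 0.57 knob x [-0.007  0.022] y [0.051 0.077] z 0.262
```

View pics/a8.png

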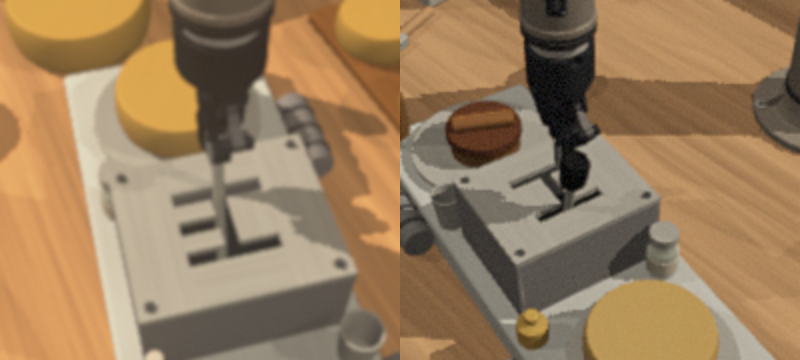

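The stop at the channel's left end is reached (12 N). I back off and go round to the near side again.

```bash
python3 -m handwheel '[[[-0.0021,-0.0108,0,0,0,0,0],[-0.0021,-0.0108,0,0,0,0,0],[-0.0154,0.003,0,0,0,0,0],[-0.0154,0.003,0,0,0,0,0],[-0.0154,0.003,0,0,0,0,0],[0,0,0,0,0,0,0],[0.003,0.0157,0,0,0,0,0],[0.003,0.0157,0,0,0,0,0],[0.003,0.0157,0,0,0,0,0],[0,0,0,0,0,0,0]]]'
python3 look.py a9
```

```text
clock: 10.67
tcp_pos: [0.5081, 0.0256, 0.2952]
orientation: [0.29, 3.127, 0.003]
contact_force: [0.3, 0.1, 0.2]
grip_width: -0.0
[0.3 0.1 0.2] 10.6667
tcp in machine -0.0452 0.0612
side 0.88 knob x [-0.013  0.016] y [0.035 0.067] z 0.26
scene 0.72 knob x [-0.006  0.021] y [0.051 0.077] z 0.262
```

View pics/a9.png

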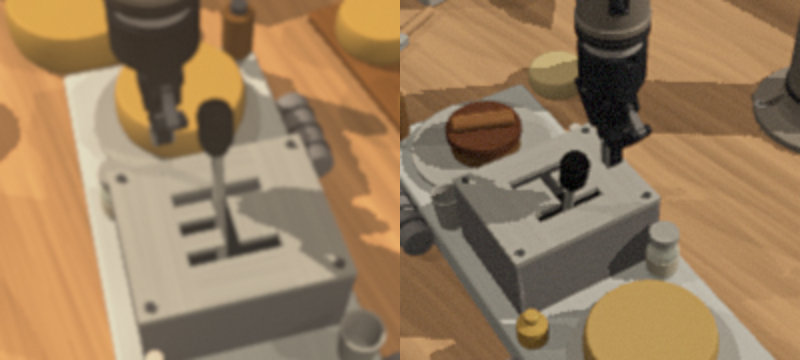

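The knob stands at the channel's left end, y about 0.057, and the finger is on its near side. I push far.

```bash
python3 -m handwheel '[[[0.009,-0.0058,0,0,0,0,0],[0.0079,-0.0015,0,0,0,0,0],[0.0079,-0.0015,-0.001,0,0,0,0],[0.0079,-0.0015,-0.001,0,0,0,0],[0.0079,-0.0015,-0.001,0,0,0,0],[0.0079,-0.0015,-0.0015,0,0,0,0],[0,0,0,0,0,0,0]]]'
python3 look.py b1
```

```text
clock: 11.45
tcp_pos: [0.5567, 0.0082, 0.29]
orientation: [0.298, 3.127, -0.002]
contact_force: [-0.7, 0.2, -0.7]
grip_width: 0.0002
[-0.7  0.2 -0.7] 11.45
tcp in machine 0.0058 0.0532
side 0.78 knob x [0.018 0.05 ] y [0.034 0.068] z 0.258
scene 0.72 knob x [0.026 0.053] y [0.053 0.077] z 0.258
```

View pics/b1.png

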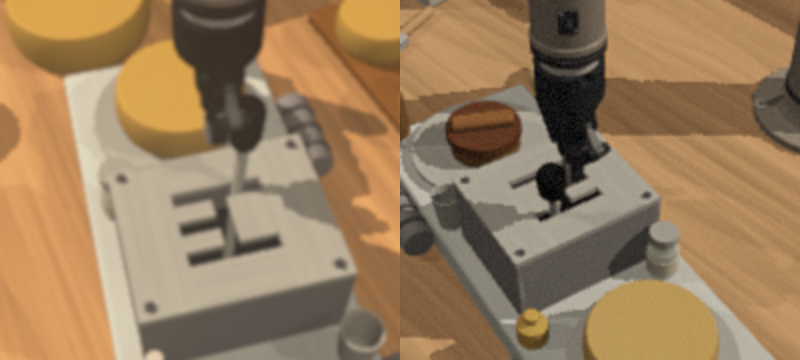

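The lever is entering the far left slot. I continue, following the knob down.

```bash
python3 -m handwheel '[[[0.0059,-0.0008,-0.0015,0,0,0,0],[0.0059,-0.0008,-0.0015,0,0,0,0],[0.0059,-0.0011,-0.0015,0,0,0,0],[0,0,0,0,0,0,0]]]'
python3 -m handwheel '[[[0.003,-0.0006,-0.001,0,0,0,0],[0.003,-0.0006,-0.001,0,0,0,0],[0,0,0,0,0,0,0]]]'
python3 look.py b2
```

```text
clock: 11.98
tcp_pos: [0.5739, 0.0057, 0.2855]
orientation: [0.298, 3.127, -0.001]
contact_force: [-1.0, -0.5, 0.5]
grip_width: 0.0001
clock: 12.23
tcp_pos: [0.5795, 0.0046, 0.2836]
orientation: [0.298, 3.127, -0.0]
contact_force: [-1.5, 0.0, 0.1]
grip_width: 0.0
[-1.5  0.   0.1] 12.2333
tcp in machine 0.0288 0.054
side 0.89 knob x [0.04  0.074] y [0.034 0.068] z 0.252
scene 0.61 knob x [0.049 0.078] y [0.051 0.077] z 0.253
```

View pics/b2.png

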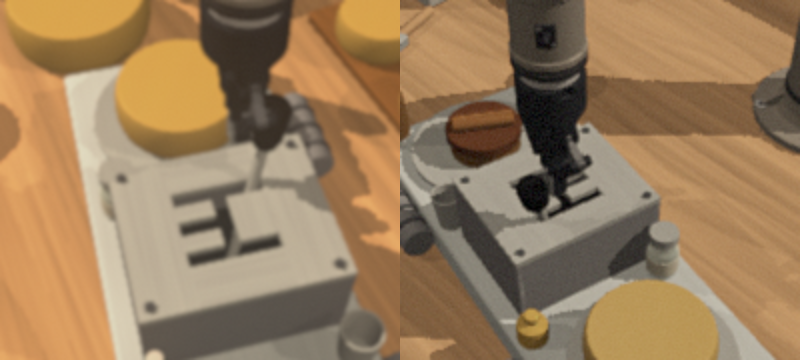

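```bash
python3 -m handwheel '[[[0.002,-0.0004,-0.0005,0,0,0,0],[0,0,0,0,0,0,0]]]'
python3 -m handwheel '[[[0.002,-0.0004,-0.0005,0,0,0,0],[0,0,0,0,0,0,0],[0,0,0,0,0,0,0]]]'
```

```text
clock: 12.6
tcp_pos: [0.581, 0.0045, 0.2834]
orientation: [-0.297, -3.127, -0.0]
contact_force: [-2.3, -0.4, 0.9]
grip_width: -0.0001
clock: 12.85
tcp_pos: [0.582, 0.0043, 0.2828]
orientation: [-0.297, -3.125, -0.001]
contact_force: [-6.1, 1.5, 4.2]
grip_width: -0.0002
```

```bash
python3 -m handwheel '[[[0.0015,-0.0003,0,0,0,0,0],[0,0,0,0,0,0,0],[0,0,0,0,0,0,0]]]'
python3 -m handwheel '[[[-0.01,0.002,0,0,0,0,0],[-0.015,0.003,0,0,0,0,0],[-0.02,0.004,0,0,0,0,0],[-0.02,0.004,0.02,0,0,0,0],[-0.02,0.004,0.03,0,0,0,0],[-0.01,0.002,0.03,0,0,0,0],[0,0,0.03,0,0,0,0],[0,0,0,0,0,0,0],[0,0,0,0,0,0,0]]]'
python3 look.py b3
python3 - <<'E'
from h import *
for n in("scene","side"):
    p0=np.load(f"{n}.npz");p,d=r.grab_frame(n);W=cloud(n,d=d)
    for nm,zz,c,rad in(("cheese",.118,(.592,.179),.1),("brush",.1,(.498,-.259),.08)):
        for Z in(p0["W"],W):
            k=(abs(Z[...,2]-zz)<(.004 if nm=="cheese" else .02))&(np.hypot(Z[...,0]-c[0],Z[...,1]-c[1])<rad);print(n,nm,k.sum(),Z[k].mean(0).round(4))
    cv2.imwrite(f"pics/{n}_end.png",p[:,:,::-1])
E
```

```text
clock: 13.1
tcp_pos: [0.5826, 0.0042, 0.2826]
orientation: [-0.297, -3.122, -0.001]
contact_force: [-9.9, 2.2, 6.7]
grip_width: -0.0003
clock: 13.85
tcp_pos: [0.4903, 0.0228, 0.3947]
orientation: [0.297, 3.122, 0.004]
contact_force: [-0.3, 0.0, 0.1]
grip_width: -0.0004
[-0.3  0.   0.1] 13.85
tcp in machine -0.0621 0.0551
side 0.87 knob x [0.043 0.077] y [0.035 0.068] z 0.252
scene 0.57 knob x [0.048 0.081] y [0.049 0.076] z 0.253
scene cheese 2787 [0.5922 0.1804 0.1185]
scene cheese 2780 [0.5923 0.1802 0.1185]
scene brush 917 [ 0.5033 -0.2454  0.1043]
scene brush 909 [ 0.5033 -0.2456  0.1045]
side cheese 2369 [0.5858 0.1697 0.1176]
side cheese 2119 [0.5892 0.1634 0.1176]
side brush 3589 [ 0.4917 -0.2624  0.1061]
side brush 3587 [ 0.4917 -0.2624  0.1061]
```

View pics/b3.png

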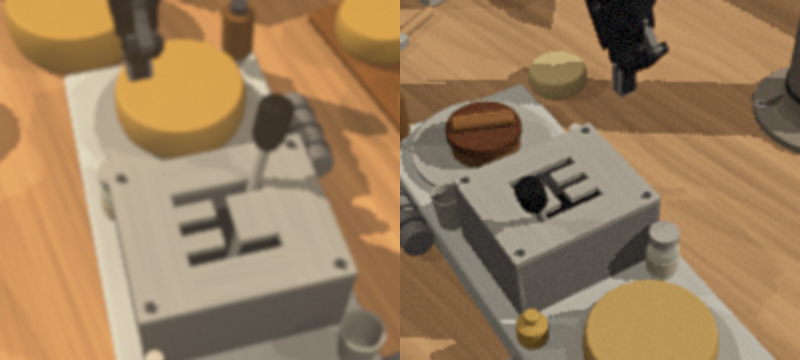

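View pics/scene_end.png

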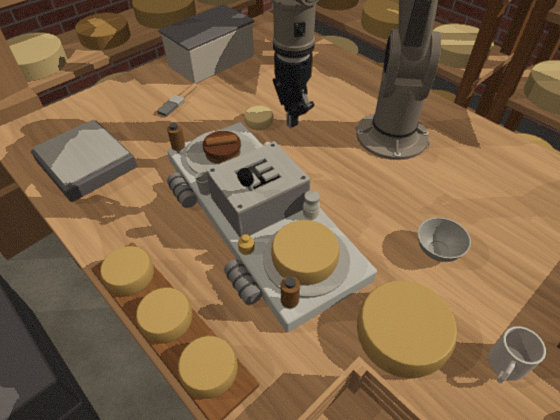

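The knob is at x about 0.062 and y about 0.057, in the far slot on the cheese's side. The robot is clear and the cheese and brush have not moved. I hand in.

```bash
python3 -c "
from bench import r
print(r.hand_in(), r.get_obs()['clock'])"
```

```text
the job is handed in; nothing more can be done
the job is handed in; nothing more can be done
```

I pushed the lever with closed fingers out of park to the channel's far wall. From there I pushed it left along the cross channel to its end stop, then home into the far left slot, on the cheese's side. The job was handed in at about 14 s with the fingers withdrawn; no verdict was reported.

- **Lever:** the last pictures put the knob about 62 mm far and 57 mm left of the gate's centre. That is a tilt of about 0.29 rad far and 0.27 rad left. The final push met the stop at about 10 N.
- **Knob height:** its top stood at about 0.25 m. The images showed no sign that it was lifted, and the tool pressed it down at the stops.
- **Cheese and brush:** the scene view shows both within 1 mm of where they started. The side view's cheese reading shifted about 7 mm, most likely because the gripper hid part of it there. The side view's brush reading did not change.
- **Small things:** the jar, weight and cup look unmoved in the last scene picture. I did not measure them at the end, and I did not check the vial in a final view.

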